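Show a flanged roller to the inspection camera

ROBOT

A 6-joint arm with a two-finger parallel gripper is mounted at the origin on the work surface. World frame = base frame: x ahead of the robot, y to its left, z up, the work surface at z = 0. Lengths are in m, angles in degrees, forces in N, time in s.
With the tool pointing down it reaches from about 0.35 to 0.975 m from the base axis. Payload 7.1 kg.
Tool frame: the origin (TCP) lies midway between the tips of the shut fingers; the grasp point (between the pads) lies 19 mm behind it (ctrl.hold_point_z is the distance from the TCP to the grasp point, in m); z points along the fingers, y is the line along which they close (so a half turn about z gives the same grasp; the last joint's range is limited). The gripper opens to 88 mm and grips with 3 to 60 N. Pads are 20 mm wide; open, the fingers measure 115 mm over their backs; the gripper's body (75 mm by 178 mm) begins 61 mm behind the grasp point.
Start: joints at [-1.089, 24.242, 93.386, -0, 62.372, -1.089], TCP at [0.625, 0, 0.223] pointing down, gripper open.
Joint ranges: [-172.04, 172.04], [-51.8, 120.97], [4.93, 147.93], [-75.15, 255.16], [6.16, 154.13], [-145.62, 145.62]. Speed limits (degrees/s): [136.94, 136.94, 172.46, 180, 180, 180].

INTERFACE

Orientations are given as a 3x3 rotation matrix whose columns are the frame's x, y, z axes.
In Python, from workcell import ctrl, cams gives the robot as it stands. Calls block until the motion is done:
- ctrl.reach(position, orientation): joint-space move of the TCP to a pose.
- ctrl.move_linear(position, orientation=None, speed=0.15): straight line of the TCP; orientation=None keeps the orientation; speed is the mean speed in m/s.
- ctrl.set_joints(angles): joint-space move.
- ctrl.release() and ctrl.close(strength=None): open the fingers fully, or close them until they stop; strength is the grip in N (None keeps the last).
- ctrl.sleep(seconds).
- ctrl.inverse_kinematics(position, orientation): joint angles nearest the present ones, or None.
- ctrl.state(): the state.
- cams.grab_frame(name): name is "scene" or "side" or "wrist"; returns a dict with "img" (480x640x3 uint8, red, green, blue), "z_map" (480x640 float32, m along the optical axis (not along the pixel's ray), 0 where there is no reading), "fx", "fy", "cx", "cy" (pixels), "k1" (the pictures are not rectified: a ray, as slopes to the right and down, at radius r is drawn at 1 + k1 r^2 times it, then the intrinsics apply), "R" (3x3) and "t" (3): a world point X has camera coordinates R X + t. Camera axes: x right, y down, z forward; pixel columns grow to the right and rows downward; lengths in m; the calibration is good to about 2 mm. A picture is of the moment at which its call begins.
A pose or a line that the arm cannot do raises ctrl.PlanningError and nothing moves.
- ctrl.job_done(): hands the job in; it is judged then, once.
Trained networks look in the newest picture that a camera, given by its name, has taken for a name from the list of things; names that differ only in an ending like _2 or _b are one class to them, and where a whole thing is asked for, a point or a joint stands for the part that bears it (a point fixed in the world has none). Each returns a list of dicts, best first, with "p" (0 to 1); they miss things now and then, are a little off and sometimes report something else, mostly with a low value. They report only what shows in the picture. A call takes as long as a camera call. They do not tell look-alikes from the thing itself.
- cams.trace(query, camera): "pixels" (480x640 bool, what is visible of it) and "at" ([column, row] in pixels, amid what is visible of it).
The state is a dict: "time_s": time; "q": joint angles; "joint_vel": joint speeds; "tau": joint torques, N m; "ee_pos": TCP position; "ee_rot": TCP orientation; "wrist_force": force on the tool from outside, world axes, zero at the start; "ft_torque": the same for the moment, N m; "grip_width": finger opening in m; "grip_force": force on a finger pad.
Only numpy, scipy, OpenCV 4.12 (cv2) and the standard library are available. Lean on these libraries where they do the work, as an engineer would, in place of code of your own. Each camera call takes 0.05 s, during which the arm holds its last target. There are 200 camera calls.

TASK

Of the three rollers in the V-block holder, take out the one with a disc on one end only and hold it up in the air to the inspection camera: the flat outer face of the disc towards the lens and square to it, centred on the lens axis, 110 mm in front of the lens. Finish while still holding it there, still and in the gripper alone; leave the other two rollers in their V-blocks and do not touch the camera or its stand.

Things in the scene. Friction and masses are not known exactly. Their poses are not given: they have to be found in the camera images.
- one_disc_roller: Roller to show: cylinder 28 mm across, 100 mm long, 0.14-0.28 kg, lying level. Origin on its axis mid-cylinder; x along the axis to its disc (y, z may be rolled about x). Disc 52 mm across, 8 mm thick, at x = 50 to 58 mm, in the holder always at the end away from the robot; at the other end a pin 10 mm across, 12 mm long. Centre of mass 11 mm from the origin towards the disc.
- disc_face (a point): Centre of the flat outer face of that disc (58 mm from the roller's origin along x); its x axis is the outward normal of the face.
- plain_roller: Bystander: same cylinder, no disc, a pin at each end. Origin at its middle, on its axis.
- two_disc_roller: Bystander: same cylinder with such a disc on both ends. Origin at its middle, on its axis.
- holder: Fixed black plate 110 x 240 x 10 mm with 3 pairs of grey V-blocks 80 mm apart in y, one roller in each (which is where varies). Origin under its centre on the table, z up. Rollers lie centred along its x, axis 54 mm above the table. V-blocks at x = -33 and +33 mm: 10 mm thick, 42 mm wide, tops 51 mm above the table; between the two of a pair the roller is free on both sides for fingers.
- camera_stand: Fixed camera stand: steel base 120 x 120 x 14 mm, aluminium post 30 x 30 mm, 420 mm tall. Origin on the bare table straight below the view point, z up; the post's axis is at its x = +210 mm, y = 0, and the camera looks towards its -x, roughly to the robot. The blue camera head with its white ring light (68 mm across) is clamped on the post at a height that varies by 60 mm between starts.
- lens (a point): Centre of the lens front, in the middle of the ring light's front, 245 to 305 mm above the table, 115 mm from the post's axis. Its +x points back into the camera: the camera looks along its -x, always 30 degrees below horizontal, in the stand's xz plane. Its y is horizontal.
- view_point (a point): The point 110 mm in front of the lens on the lens axis, where the centre of the disc's face belongs; same axes as lens, so +x points at the lens. 190 to 250 mm above the table.
Mind the look-alikes: they are no part of the job. Leave any pink look-alike of the one_disc_roller alone.

How it is judged (in metres and radians):
On the way:
1. the one-disc roller is lifted clear of the holder in the gripper (height (world z) of one_disc_roller above 0.11 m and contact force between the fingers and one_disc_roller above 1 N and contact force between holder and one_disc_roller below 0.1 N), for 0.2 s.
At the end, for the whole second after the job is handed in: One-disc roller held still in the gripper alone: disc face centre within 18 mm of the point 110 mm in front of the lens, roller axis within 0.17 rad (10 degrees) of the lens axis, disc towards the lens; the other two rollers within 15 mm of their starts (all of step 1 and distance between disc_face and view_point below 0.018 m and angle between the x axis of one_disc_roller and the x axis of view_point, either way round below 0.17 rad and x of one_disc_roller in the frame of view_point below -0.03 m and contact force between camera_stand and one_disc_roller below 0.1 N and linear speed of one_disc_roller below 0.02 m/s and angular speed of one_disc_roller below 0.2 rad/s and distance of each of plain_roller, two_disc_roller from where it was at the start of the episode below 0.015 m); the arm keeps its last pose, push and grip.
It fails at once if the camera or its stand is touched by the robot or the roller (over 1 N) (contact force between any of the arm, the fingers, one_disc_roller and camera_stand above 1 N).
It fails at once if another roller is moved more than 30 mm (distance of any of plain_roller, two_disc_roller from where it was at the start of the episode above 0.03 m).
It also fails if it takes over 32 s, if anything falls off the work surface, if the arm or the gripper's body presses on something with over 40 N, if the wrist force passes 120 N, or if a joint passes its speed limit or range.

## Working session

There is one attempt and no reset: what is moved stays moved. The work goes in short steps, each a Python script; the robot and the scene stay as the last script left them, time stands still between calls to the robot, and variables do not carry over. Pictures are saved under pics/ and viewed, at most 10 in all, crops included, and the job is handed in when it is done.

```bash
mkdir -p pics; cat > h.py <<'E'
import numpy as np, cv2
from workcell import ctrl, cams
def pts(f, mask):
    v,u=np.nonzero(mask&(f["z_map"]>0)); z=f["z_map"][v,u]
    d=np.stack([(u-f["cx"])/f["fx"],(v-f["cy"])/f["fy"]],1)
    s=d.copy()
    for _ in range(10): s=d/(1+f["k1"]*(s**2).sum(1,keepdims=True))
    c=np.c_[s*z[:,None],z]
    return (c-f["t"])@f["R"], u, v
E
python3 - <<'E'
from h import *
F={}
for n in ("scene","side","wrist"):
    f=cams.grab_frame(n); F[n]=f
    np.savez(f"f_{n}.npz",**f)
    print(n,"cam at",(-f["R"].T@f["t"]).round(3), "fwd",f["R"][2].round(2),f["k1"])
    for q in ("one_disc_roller","plain_roller","two_disc_roller","holder","camera_stand","lens"):
        for r in cams.trace(q,n):
            P,u,v=pts(f,r["pixels"])
            print(n,q,round(r["p"],2),np.round(r["at"]),r["pixels"].sum(),np.median(P,0).round(3) if len(P) else None)
im=np.vstack([np.hstack([F["scene"]["img"],F["side"]["img"]])])
cv2.imwrite("pics/a.png",cv2.resize(F["scene"]["img"][:,:,::-1],(800,600)))
cv2.imwrite("pics/b.png",cv2.resize(np.hstack([F["side"]["img"],F["wrist"]["img"]])[:,:,::-1],(800,300),interpolation=cv2.INTER_AREA))
E
```

```text
scene cam at [ 1.005 -0.323  0.734] fwd [-0.57  0.49 -0.65] -0.03340512347141072
scene one_disc_roller 0.85 [452. 230.] 536 [0.555 0.47  0.028]
scene one_disc_roller 0.67 [390. 282.] 95 [0.593 0.22  0.052]
scene one_disc_roller 0.4 [343. 233.] 79 [0.407 0.239 0.034]
scene plain_roller 0.95 [401. 254.] 480 [0.55  0.287 0.064]
scene two_disc_roller 0.57 [324. 266.] 215 [0.478 0.125 0.061]
scene holder 0.64 [396. 272.] 922 [0.561 0.283 0.01 ]
scene camera_stand 0.77 [346. 341.] 14113 [ 0.796 -0.101  0.302]
scene lens 0.86 [327. 317.] 5342 [ 0.755 -0.115  0.337]
side cam at [-0.215  0.955  0.837] fwd [ 0.58 -0.64 -0.51] -0.06950467097968983
side one_disc_roller 0.87 [196. 362.] 880 [0.543 0.482 0.029]
side one_disc_roller 0.78 [283. 293.] 688 [0.547 0.223 0.062]
side one_disc_roller 0.75 [332. 347.] 792 [0.36  0.258 0.029]
side plain_roller 0.71 [259. 308.] 520 [0.532 0.303 0.063]
side two_disc_roller 0.82 [312. 284.] 859 [0.519 0.143 0.061]
side holder 0.96 [285. 318.] 2593 [0.515 0.235 0.01 ]
side camera_stand 0.97 [293. 193.] 2604 [ 0.782 -0.072  0.127]
side lens 0.61 [293. 124.] 455 [ 0.771 -0.065  0.342]
wrist cam at [0.625 0.071 0.385] fwd [ 0.   -0.26 -0.97] 0.02380671904383093
wrist two_disc_roller 0.56 [183.  59.] 7796 [0.52  0.134 0.066]
wrist holder 0.96 [213.  35.] 8781 [0.528 0.163 0.01 ]
wrist camera_stand 0.92 [487. 276.] 8529 [ 0.788 -0.064  0.015]
```

View pics/a.png

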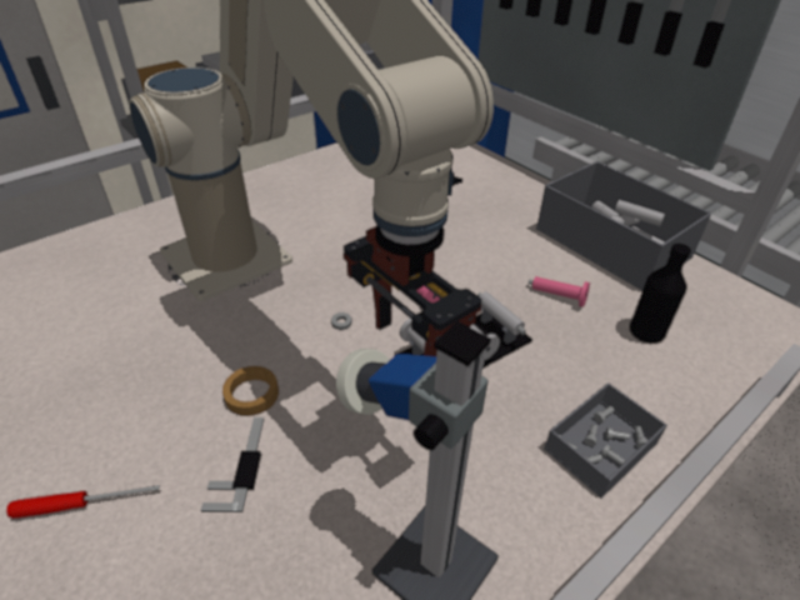

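View pics/b.png

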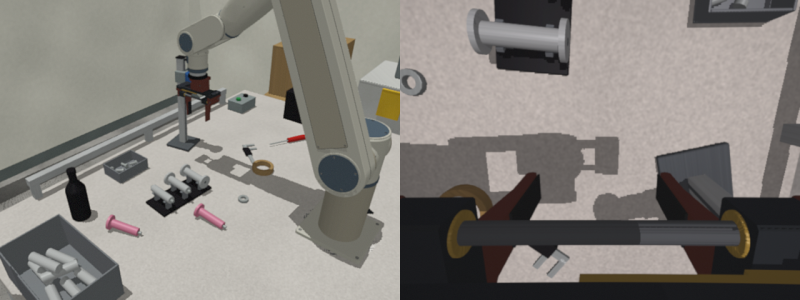

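```bash
python3 - <<'E'
from h import *
f=dict(np.load("f_side.npz")); s=dict(np.load("f_scene.npz"))
a=cv2.resize(f["img"][260:380,210:370],(533,400),interpolation=cv2.INTER_CUBIC)
b=cv2.resize(f["img"][80:240,250:357],(267,400),interpolation=cv2.INTER_CUBIC)
cv2.imwrite("pics/c.png",np.hstack([a,b])[:,:,::-1])
# white ring / post points
for n,g,m in (("side",f,np.s_[100:160,265:325]),("scene",s,np.s_[260:350,250:400])):
    mk=np.zeros((480,640),bool); mk[m]=1
    P,u,v=pts(g,mk); c=g["img"][v,u].astype(int)
    k=(P[:,2]>.2)&(P[:,0]>.6)&(P[:,0]<.9)&(P[:,1]<0.0)&(c.min(1)>130); print(n,k.sum())
    print(P[k].min(0).round(3),P[k].max(0).round(3),np.median(P[k],0).round(3))
    q=P[k]; o=np.linalg.svd(q-np.median(q,0),full_matrices=False); print(o[1].round(3),o[2].round(2))
    blue=(c[:,2]>c[:,0]+40)&(P[:,2]>.2)&(P[:,0]<.95)&(P[:,0]>.6); print("blue",blue.sum(),np.median(P[blue],0).round(3) if blue.any() else 0)
# post horizontal sections
for n,g in (("side",f),("scene",s)):
    P,u,v=pts(g,np.ones((480,640),bool))
    for z in (.04,.1,.16,.2,.41):
        k=(abs(P[:,2]-z)<.02)&(P[:,0]>.7)&(P[:,0]<1)&(abs(P[:,1]+.1)<.12)
        if k.any(): print(n,z,k.sum(),P[k].min(0).round(3),P[k].max(0).round(3))
    k=(abs(P[:,2]-.014)<.004)&(P[:,0]>.68)&(P[:,0]<1)&(abs(P[:,1]+.1)<.15)&(g["img"][v,u].max(1)<110)
    print(n,"base",k.sum(),cv2.minAreaRect(P[k,:2].astype(np.float32)*1000))
E
```

```text
side 18
[ 0.762 -0.073  0.361] [ 0.805 -0.058  0.363] [ 0.784 -0.065  0.363]
[0.061 0.015 0.003] [[-0.99 -0.16  0.  ]
 [-0.15  0.98  0.15]
 [ 0.03 -0.15  0.99]]
blue 89 [ 0.751 -0.074  0.345]
scene 724
[ 0.666 -0.141  0.267] [ 0.807 -0.066  0.325] [ 0.684 -0.123  0.314]
[0.5   0.362 0.145] [[ 0.39 -0.87 -0.31]
 [ 0.62  0.49 -0.61]
 [ 0.68  0.04  0.73]]
blue 1461 [ 0.743 -0.115  0.341]
side 0.04 315 [ 0.773 -0.186  0.02 ] [0.96  0.019 0.06 ]
side 0.1 639 [ 0.772 -0.22   0.08 ] [0.967 0.02  0.12 ]
side 0.16 176 [ 0.771 -0.105  0.14 ] [ 0.809 -0.064  0.18 ]
side 0.2 168 [ 0.772 -0.099  0.181] [ 0.806 -0.065  0.22 ]
side 0.41 207 [ 0.774 -0.104  0.39 ] [ 0.813 -0.062  0.421]
side base 661 ((847.3690185546875, -64.56341552734375), (240.7877197265625, 122.31964874267578), 15.143179893493652)
scene 0.04 283 [ 0.783 -0.104  0.02 ] [ 0.812 -0.07   0.06 ]
scene 0.1 943 [ 0.783 -0.104  0.08 ] [0.96 0.02 0.12]
scene 0.16 407 [ 0.783 -0.104  0.14 ] [ 0.812 -0.069  0.18 ]
scene 0.2 462 [ 0.783 -0.104  0.18 ] [ 0.812 -0.07   0.22 ]
scene 0.41 1499 [ 0.775 -0.106  0.39 ] [ 0.815 -0.066  0.422]
scene base 3625 ((794.4219360351562, -87.27081298828125), (121.4013442993164, 120.04547119140625), 12.54887866973877)
```

View pics/c.png

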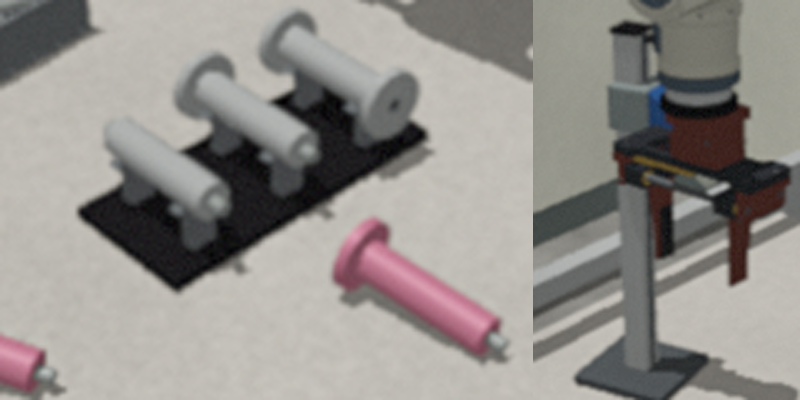

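Of the three grey rollers in side view, the middle one (283,293) has a disc only at its far end, so it is the target. The one at (259,308) has no disc and the one at (312,284) has two. The objects at (196,362) and (332,347) are pink look-alikes. Next I move over the holder, away from the camera, and measure.

```bash
python3 - <<'E'
from h import *
st=ctrl.state(); print(st["ee_rot"].round(2) if hasattr(st["ee_rot"],"round") else st["ee_rot"])
f=dict(np.load("f_side.npz"))
P,u,v=pts(f,np.ones((480,640),bool))
k=(abs(P[:,2]-.01)<.006)&(f["img"][v,u].max(1)<60)&(abs(P[:,0]-.52)<.15)&(abs(P[:,1]-.22)<.18)
r=cv2.minAreaRect(P[k,:2].astype(np.float32)*1000); print(r,k.sum())
ctrl.move_linear([.55,.17,.25],speed=.25)
E
cat >> h.py <<'E'
def Rz(a): c,s=np.cos(a),np.sin(a); return np.array([[c,-s,0],[s,c,0],[0,0,1.]])
E
python3 - <<'E'
from h import *
F={}
for n in ("scene","side","wrist"):
    f=cams.grab_frame(n); np.savez(f"g_{n}.npz",**f)
    for q in ("one_disc_roller","plain_roller","two_disc_roller","holder"):
        for r in cams.trace(q,n):
            P,u,v=pts(f,r["pixels"])
            print(n,q,round(r["p"],2),np.round(r["at"]),r["pixels"].sum(),np.median(P,0).round(3) if len(P) else None)
            if n=="wrist": np.save(f"m_{q}.npy",r["pixels"])
    F[n]=f["img"]
cv2.imwrite("pics/d.png",cv2.resize(np.hstack([F["scene"],F["wrist"]])[:,:,::-1],(800,300),interpolation=cv2.INTER_AREA))
f=dict(np.load("g_scene.npz"))
# stand frame fit
P,u,v=pts(f,np.ones((480,640),bool)); a=np.radians(12.55)
S=(P-[.7944,-.0873,0])@Rz(a); c=f["img"][v,u].astype(int)
k=(S[:,0]>-.16)&(S[:,0]<-.05)&(abs(S[:,1])<.06)&(S[:,2]>.2)&(S[:,2]<.38)
S=S[k];c=c[k]
x=S[:,0]*np.cos(np.pi/6)+S[:,2]*.5; w=-S[:,0]*.5+S[:,2]*np.cos(np.pi/6)
white=(c.min(1)>120)
print(white.sum()); 
for nm,arr in (("axial",x),("w",w),("y",S[:,1])): print(nm,np.percentile(arr[white],[0,2,10,50,90,98,100]).round(4))
ring=white
A=np.c_[w[ring],S[ring,1]]; print("circle",cv2.minEnclosingCircle(A.astype(np.float32)*1000))
E
```

```text
[[-0.  1.  0.]
 [ 1.  0.  0.]
 [ 0.  0. -1.]]
((531.7180786132812, 219.33804321289062), (237.46693420410156, 112.8741226196289), 84.74248504638672) 1781
scene one_disc_roller 0.91 [450. 229.] 563 [0.553 0.469 0.028]
scene one_disc_roller 0.61 [339. 229.] 566 [0.382 0.243 0.029]
scene one_disc_roller 0.56 [374. 261.] 355 [0.529 0.216 0.064]
scene plain_roller 0.91 [400. 250.] 507 [0.551 0.287 0.063]
scene two_disc_roller 0.94 [332. 266.] 519 [0.49  0.129 0.066]
scene two_disc_roller 0.25 [324. 316.] 5495 [ 0.755 -0.115  0.337]
side one_disc_roller 0.72 [195. 360.] 887 [0.543 0.482 0.029]
side one_disc_roller 0.61 [332. 348.] 738 [0.361 0.258 0.029]
side plain_roller 0.74 [257. 308.] 499 [0.532 0.303 0.063]
side two_disc_roller 0.86 [312. 281.] 833 [0.521 0.144 0.062]
side holder 0.96 [281. 316.] 2478 [0.516 0.236 0.01 ]
wrist one_disc_roller 0.96 [135. 127.] 4091 [0.373 0.25  0.031]
wrist one_disc_roller 0.66 [305. 170.] 4064 [0.542 0.217 0.066]
wrist two_disc_roller 0.72 [293. 250.] 4091 [0.527 0.14  0.066]
wrist holder 0.66 [302. 141.] 14066 [0.535 0.241 0.01 ]
765
axial [0.0434 0.0458 0.0507 0.0599 0.0612 0.0619 0.1034]
w [0.2728 0.2899 0.3024 0.328  0.338  0.3397 0.3405]
y [-0.0319 -0.0304 -0.027  -0.0126  0.0203  0.0295  0.0344]
circle ((306.54864501953125, 0.7304232120513916), 34.35340881347656)
```

View pics/d.png

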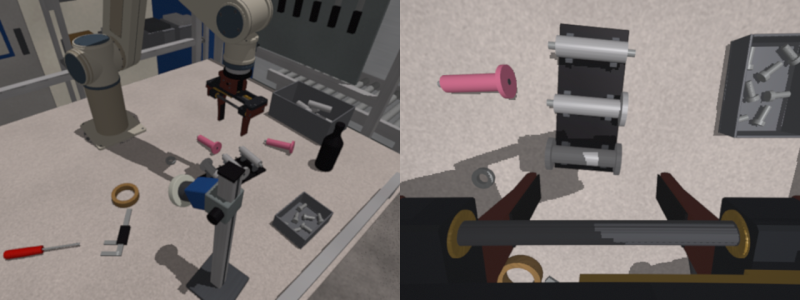

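```bash
python3 - <<'E'
from h import *
f=dict(np.load("g_wrist.npz"))
P,u,v=pts(f,np.ones((480,640),bool)); c=f["img"][v,u]
k=(abs(P[:,2]-.01)<.004)&(c.max(1)<60)&(abs(P[:,0]-.53)<.12)&(abs(P[:,1]-.22)<.16)
print("plate",cv2.minAreaRect(P[k,:2].astype(np.float32)*1000),k.sum())
# cylinder top strip of each roller near z=.068
for nm,y0 in (("mid",.219),("lo",.139),("hi",.299)):
    k=(P[:,2]>.064)&(P[:,2]<.072)&(abs(P[:,0]-.532)<.047)&(abs(P[:,1]-y0)<.025)
    q=P[k]; l=np.polyfit(q[:,0],q[:,1],1); print(nm,k.sum(),np.degrees(np.arctan(l[0])).round(2),"y at .532",np.polyval(l,.532).round(4),q.max(0).round(3))
k=(P[:,2]>.072)&(P[:,2]<.09)&(abs(P[:,0]-.532)<.08)&(abs(P[:,1]-.219)<.035)
print("disc",k.sum(),P[k].min(0).round(4),P[k].max(0).round(4),np.median(P[k],0).round(4))
# feasibility
yaw=np.radians(-5.26); vyaw=np.radians(12.55)
ex=Rz(vyaw)@[np.cos(np.pi/6),0,.5]
for s in (1,-1):
    Rd=Rz(yaw)@np.diag([1.,-1,-1])@np.diag([s,s,1.])
    y=Rz(vyaw)@[0,-1.,0]; z=np.cross(ex,y); Rf=np.c_[ex*s,y*s,z]
    vp=np.array([.5894,-.1329,.2325]); g=vp-ex*(.058-.009)
    tcp=g+z*ctrl.hold_point_z
    print(s,z.round(2),np.linalg.det(Rf).round(2),tcp.round(3),np.round(ctrl.inverse_kinematics([.53,.22,.035],Rd),1),[None if j is None else np.round(j,1) for j in [ctrl.inverse_kinematics(tcp,Rf)]])
print(ctrl.hold_point_z,ctrl.state()["time_s"])
E
```

```text
plate ((534.0960083007812, 215.97274780273438), (237.74891662597656, 107.83213806152344), 84.85507202148438) 12555
mid 2193 -5.38 y at .532 0.2165 [0.579 0.231 0.07 ]
lo 1777 -4.97 y at .532 0.1364 [0.579 0.149 0.072]
hi 2481 -4.86 y at .532 0.296 [0.579 0.31  0.07 ]
disc 402 [0.5833 0.1913 0.072 ] [0.5936 0.2309 0.0811] [0.5882 0.2121 0.078 ]
1 [ 0.49  0.11 -0.87] 1.0 [ 0.557 -0.14   0.192] [ 21.4  35.7 105.3  -0.   39.1 116.6] [array([-24.7,  15.4, 119.1,  41.8,  27. ,  18.1])]
-1 [ 0.49  0.11 -0.87] 1.0 [ 0.557 -0.14   0.192] [ 21.4  35.7 105.3  -0.   39.1 -63.4] [None]
0.0187 2.7
```

```bash
cat >> h.py <<'E'
yaw=np.radians(-5.2); vyaw=np.radians(12.55); OFF=.009
Rd=Rz(yaw)@np.diag([1.,-1,-1])
EX=Rz(vyaw)@[np.cos(np.pi/6),0,.5]
Yf=Rz(vyaw)@[0,-1.,0]; Zf=np.cross(EX,Yf); Rf=np.c_[EX,Yf,Zf]
VP=np.array([.5894,-.1329,.2325])
def final(back=0,off=OFF): return VP-EX*(.058-off+back)+Zf*ctrl.hold_point_z
E
python3 - <<'E'
from h import *
o=np.array([.5335,.217,.054]); g=o+Rz(yaw)@[OFF,0,0]
p=g-[0,0,ctrl.hold_point_z]
ctrl.reach(p+[0,0,.12],Rd)
ctrl.move_linear(p,speed=.1)
print(ctrl.state()["wrist_force"])
ctrl.close(45); s=ctrl.state(); print(s["grip_width"],s["grip_force"],s["time_s"])
ctrl.move_linear(p+[0,0,.19],speed=.15)
s=ctrl.state(); print(s["grip_width"],s["grip_force"],s["time_s"],s["wrist_force"],s["ft_torque"])
for b in (.09,.08,.05): print(ctrl.inverse_kinematics(final(b),Rf))
f=cams.grab_frame("wrist"); cv2.imwrite("pics/e.png",f["img"][:,:,::-1])
E
```

```text
[-0.49400281 -0.41095328 -0.48313404]
0.02718052099565447 45.00227987766266 6.55
0.026866907241875782 44.999760389328 7.9667 [ 0.03540364  0.50090193 -2.2990982 ] [0.06199553 0.10816482 0.02112671]
[-31.8153957   16.34032748 127.64534553  57.80954311  24.40096978
  -5.61230404]
[-30.91925609  16.12395009 126.74811032  55.84036617  24.56345984
  -2.65785239]
[-28.40091307  15.66122376 123.96810579  50.17865436  25.25677322
   5.74826549]
```

View pics/e.png

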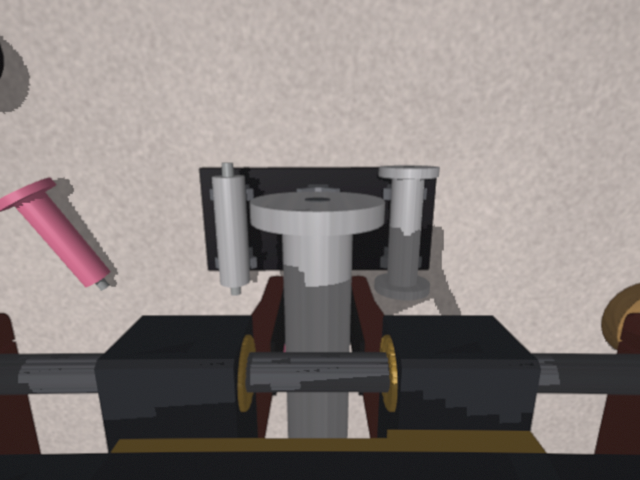

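The roller is held with its disc forward at (318,212), and both bystanders still lie in their V-blocks. I'll go to a standoff pose and measure the roller in the tool frame.

```bash
python3 - <<'E'
from h import *
ctrl.reach(final(.08),Rf)
s=ctrl.state(); print(s["time_s"],s["grip_width"],np.round(np.array(s["ee_pos"])-final(.08),4))
f=cams.grab_frame("wrist"); np.savez("p_wrist.npz",**f)
P,u,v=pts(f,np.ones((480,640),bool))
T=(P-np.array(s["ee_pos"]))@np.array(s["ee_rot"]); T[:,2]+=ctrl.hold_point_z  # origin at grasp point
k=(abs(T[:,1])<.004)&(T[:,0]>.012)&(T[:,0]<.037)&(abs(T[:,2]+.014)<.012)
print("top line",k.sum(),np.polyfit(T[k,0],T[k,2],1))
k=(abs(T[:,1])<.027)&(T[:,0]>.03)&(T[:,0]<.07)&(T[:,2]<-.015)&(T[:,2]>-.04)
for y0 in (-.015,0,.015):
    q=T[k&(abs(T[:,1]-y0)<.004)&(T[:,2]<-.018)]; print("disc",y0,len(q),np.percentile(q[:,0],[1,10,50,90,99]).round(4),np.percentile(q[:,2],[1,50,99]).round(4))
q=T[k&(T[:,2]<-.018)]; print(q[:,1].min(),q[:,1].max())
g=cams.grab_frame("scene"); h=cams.grab_frame("side")
np.savez("p_scene.npz",**g)
cv2.imwrite("pics/f.png",np.hstack([cv2.resize(i["img"],(400,300),interpolation=cv2.INTER_AREA) for i in (f,g)])[:,:,::-1])
E
```

```text
9.8083 0.02684927633088932 [0.0004 0.0002 0.0001]
top line 1360 [-0.00261728 -0.01356943]
disc -0.015 484 [0.0416 0.0425 0.046  0.0493 0.0498] [-0.0238 -0.0211 -0.0181]
disc 0 672 [0.0416 0.0426 0.0463 0.0496 0.0498] [-0.027  -0.0256 -0.0186]
disc 0.015 520 [0.0418 0.0426 0.046  0.0494 0.0498] [-0.0242 -0.0213 -0.0182]
-0.018729612169524054 0.019201119385420903
```

View pics/f.png

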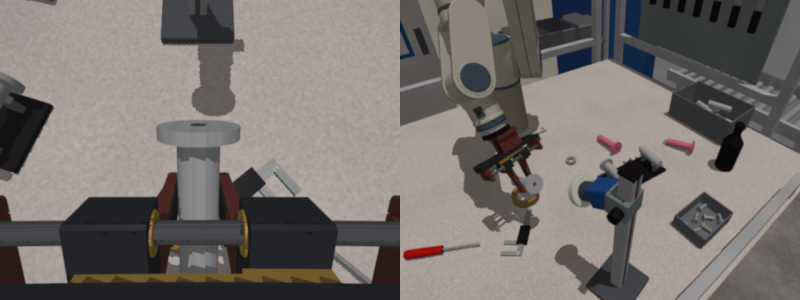

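The grip is straight and the face sits 49.7 mm ahead of the grasp point. I move in and re-check the face against the stand.

```bash
python3 - <<'E'
from h import *
ctrl.move_linear(final(0,.0083),Rf,speed=.05); ctrl.sleep(.5)
s=ctrl.state(); print(s["time_s"],s["grip_width"],np.round(np.array(s["ee_pos"])-final(0,.0083),4))
f=cams.grab_frame("scene"); w=cams.grab_frame("wrist")
P,u,v=pts(w,np.ones((480,640),bool))
L=(P-VP)@Rf   # x to lens, z along tool
k=(abs(L[:,1])<.03)&(abs(L[:,0])<.03)&(L[:,2]<-.018)&(L[:,2]>-.035)
print("disc in view frame",np.percentile(L[k,0],[1,50,99]).round(4),np.percentile(L[k,1],[1,99]).round(4),L[k,2].min().round(4))
P,u,v=pts(f,np.ones((480,640),bool)); c=f["img"][v,u]
L=(P-VP)@Rf
k=(L[:,0]>.09)&(L[:,0]<.15)&(np.hypot(L[:,1],L[:,2])<.045)&(c.min(1)>110)
print("ring",k.sum(),np.percentile(L[k,0],[1,10,50]).round(4),cv2.minEnclosingCircle(L[k,1:].astype(np.float32)*1000))
k=(abs(P[:,2]-.014)<.004)&(P[:,0]>.68)&(P[:,0]<1)&(abs(P[:,1]+.1)<.15)&(c.max(1)<110)
print("base",cv2.minAreaRect(P[k,:2].astype(np.float32)*1000))
cv2.imwrite("pics/g.png",cv2.resize(f["img"],(800,600))[:,:,::-1])
E
```

```text
12.1917 0.027260560888274898 [-0. -0. -0.]
disc in view frame [-0.008  -0.0036  0.0001] [-0.0178  0.0182] -0.0275
ring 872 [0.1114 0.1152 0.1255] ((-0.949144184589386, -0.26048576831817627), 34.250633239746094)
base ((794.6229248046875, -87.11210632324219), (122.12046813964844, 118.815185546875), 13.23464298248291)
```

View pics/g.png

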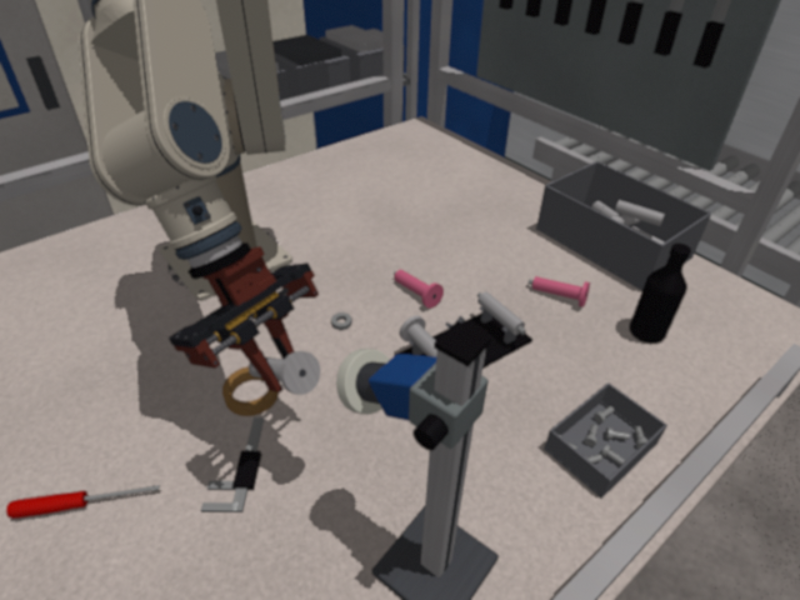

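The picture shows the disc (300,372) facing the ring light (365,380), with both bystanders still in the holder. The face is at x = 0 and centred within about 1 mm. The ring front is at 0.11 m and also centred.

```bash
python3 -c "
from h import *
print(ctrl.job_done())"
```

```text
the job is handed in; nothing more can be done
None
```

I handed the job in with the one-disc roller held still in the gripper, its disc face measured square to the lens, about 1 mm off its axis and about 110 mm in front; the other two rollers were still in their V-blocks and the camera stand showed no movement, but no verdict came back.

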